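# Move a press-and-turn safety cap from the empty fuel can to the full one

## Task

Take the white safety cap with the orange knob off the empty blue fuel can and lock it onto the full red one. The cap only comes free while it is pressed down firmly and turned anticlockwise; on the red can set it over the neck so that the two lugs pass into it, press it down, turn it clockwise until it is locked, and let go. Leave the pepper mill and the tealight where they stand.

Things in the scene. Friction and masses are not known exactly. Their poses are not given: they have to be found in the camera images.
- cap: White round safety cap, 81 mm across, 76 mm tall with its orange knob, 0.2 kg, loose, hollow below. Origin on the axis at the skirt's underside; z up; x along the black index bar on the knob. Starts locked on the blue can, x along that can's x. It opens anticlockwise (from above), locks clockwise, only while pressed. It rides on a spring: 9 N before it yields, 15.5 N to clear the gate, 18 N at the bottom.
- cap_knob (a point): Middle of the round orange knob, 62 mm above the cap's origin. The knob is 40 mm across and stands from 44 to 76 mm above the cap's origin, on the cap's flat top; pinch it from above at any angle, fingertips just clear of the flat top. A black index bar across its top, carried on as two black dashes on the flat top, shows the cap's x.
- cap_gap (a point): One of two like gaps in the cap's inward flange (bore 51 mm, underside level with the cap's origin), 30 mm from the axis at -59 degrees from the cap's x (anticlockwise positive); the other is opposite, so a half turn of the cap makes no difference. Lugs enter here, with about 4 degrees of play either way. Hidden inside the skirt.
- empty_can: Blue steel fuel can, 110 mm across (foot 116), fixed to the table, wearing the cap. Origin under its centre, z up. The locked cap's origin stands 102 mm above it. To open: press the cap 7 to 9 mm down (9 is the bottom), turn it anticlockwise until a hard stop is felt, 43 to 84 degrees on, then back off 4 degrees and lift straight up, 50 mm to be clear. Neck as on the red can.
- full_can: Red steel fuel can, same size, fixed to the table, open. Origin under its centre, z up. Shoulder 90 mm up; neck 48 mm across, bevelled, top 131 mm up; a sprung plunger in it stands up to 146 mm. Cap's underside when set on at a wrong angle: 111 mm up (on the lugs); let in, it meets the spring at 108 mm; locked it stands at 102 mm; pressed to the bottom, 93 mm.
- full_can_lugs (a point): Centre of the red can's neck, 111 mm up, level with the tops of its two lugs. They are 9.5 mm wide, 5 mm high, reach 31 mm from the axis, and lie along the can's x to both sides, but the neck is crimped on up to 30 degrees off either way, which is not tracked (this frame turns with the can): look, or feel where the cap drops in. The blue can's is up to 20 off.
- full_can_neck_top (a point): Centre of the top of the red can's neck, 131 mm up. Lugs enter with the cap's x 59 degrees anticlockwise of the line of lugs. Then press the cap to 7 to 9 mm below its locked height and turn it clockwise: past the gate after 37 degrees, stop at 80 degrees; let go between (best about 58), it springs up behind the gate and is locked.
- pepper_mill: Dark wooden pepper mill, 53 mm across, 155 mm tall, loose; origin under its centre. Bystander.
- tealight: Frosted clear tealight glass, 60 mm across, 64 mm tall, loose; origin under its centre. Bystander.
Things that resemble listed ones, but are neither listed nor needed, are in the scene too. Of the things like the empty_can, leave any that is turquoise or yellow; of the rest the larger one is meant.

How it is judged:
By the outcome, as a careful person would: the job done as asked, in the order asked, and still so for the second after the job is handed in, with the robot touching nothing.
It also fails if it takes over 70 s, if anything falls off the work surface, if the arm or the gripper's body presses on something with over 40 N, if the wrist force passes 120 N, or if a joint passes its speed limit or range.

## Robot

A 6-joint arm with a two-finger parallel gripper is mounted at the origin on a cart in front of the work surface, level with it; the furniture and walls round the work are solid. World frame = base frame: x ahead of the robot, y to its left, z up, the work surface at z = 0. Lengths are in m, angles in rad, forces in N, time in s.
With the tool pointing down it reaches from about 0.35 to 0.975 m from the base axis. Payload 17.4 kg.
Tool frame: the origin (TCP) lies where the fingers leave the gripper's body, on its centre line; the fingertips stand 73 mm ahead of it and the grasp point (between the pads) lies r.grasp_offset ahead of it (r.grasp_offset is the distance from the TCP to the grasp point, in m); z points along the fingers, y is the line along which they close (so a half turn about z gives the same grasp; the last joint's range is limited). The gripper opens to 85 mm and grips with 20 to 120 N. Pads are 22 mm wide; open, the fingers measure 114 mm over their backs; the gripper's body (76 mm by 85 mm) begins 54 mm behind the grasp point. The pads swing forward as they close: fully open they stand 13 mm farther back than shut.
Start: joints at [1.223, 0.116, 1.442, -0, 1.584, -0.038], TCP at [0.206, 0.643, 0.304] pointing down, gripper open.
Joint ranges: [-2.83, 2.83], [-0.83, 2.19], [0.07, 2.5], [-1.14, 4.28], [0.01, 3], [-2.97, 2.97]. Speed limits (rad/s): [1.89, 1.89, 2.22, 3.14, 3.14, 3.14].

## Interface

Orientations are given as [roll, pitch, yaw] about the fixed x, y, z axes, in that order (R = Rz(yaw) Ry(pitch) Rx(roll)).
In Python, from workcell import r, eyes gives the robot as it stands.
- The arm moves only by the tool move_arm, never from a script. Its argument "plan" is a list of rows, each a list of 6 numbers: the shift along the tool's x, y, z scaled (see below), then the turn, a rotation vector about the tool's x, y, z scaled (see below). A call has 1 to 5 rows; each row shifts and turns the commanded pose from where the row before left it, along the tool's axes as they then stand; what a row does not reach is not made up. The controller multiplies each number of a shift by 800 mm and each number of a turn by 45 degrees. A row lasts 1/8 s, in which the tool goes at most 62.5 mm and 10.7 degrees, less where a joint would pass 70% of its speed; a pose out of reach is approached as far as the arm can. A call with a number of a shift or a turn outside -1 to 1 is refused whole. A call with a gripper value outside its range is refused whole. "claw" is the opening, from 0 (shut) to 1 (fully open), set as the call begins (left out, the last holds). The fingers move at their own pace and stop on an object; "force" is the grip in N (left out, the last holds). Time passes only in rows, so rows that do not move let the fingers close. It gives the time, the measured TCP pose, the force, the opening and the grip force at its end, in the units of the state.
- r.sense(): the state, without advancing time (a new reading comes with each control period).
- eyes.grab_frame(name): name is "scene" or "top" or "wrist"; returns a dict with "img" (400x640x3 uint8, red, green, blue), "fov_y" (degrees; the focal length in pixels is half the picture's height over the tangent of half this angle, whatever the lens; pixels are square), "cx", "cy" (the principal point, pixels), "eye" and "orientation" of the camera in the world. Camera axes: x right, y up, looking along -z (the intrinsics and any distortion apply to the point x, -y, -z); pixel columns grow to the right and rows downward; lengths in m; the calibration is good to about 2 mm. A picture is of the moment at which its call begins. There is no depth.
- r.hand_in(): hands the job in; it is judged then, once.
The state is a dict: "clock": time; "joint_positions": joint angles; "dq": joint speeds; "tau": joint torques, N m; "eef_pos": TCP position; "ee_rot": TCP orientation; "force": force on the tool from outside, world axes, zero at the start; "wrist_torque": the same for the moment, N m; "opening": finger opening in m; "gripper_force": force on a finger pad.
Only numpy, scipy, OpenCV 4.12 (cv2) and the standard library are available. Lean on these libraries where they do the work, as an engineer would, in place of code of your own. Each camera call takes 0.05 s, during which the arm holds its last target. There are 200 camera calls.

## Working session

There is one attempt and no reset: what is moved stays moved. The work goes in short steps, Python scripts to look and compute and a tool call to move; the robot and the scene stay as the last step left them, time stands still between calls to the robot, and variables do not carry over. Pictures are saved under pics/ and viewed, at most 10 in all, crops included, and the job is handed in when it is done.

Besides the shell and the picture viewer there is one more tool, called after "Emit:" as name(argument=value, ...) on one line, values as JSON. move_arm: Moves the arm, as the interface text tells. Its arguments: {"type":"object","properties":{"plan":{"type":"array"},"claw":{"type":"number"},"force":{"type":"number"}},"required":["plan"]}

```bash
mkdir -p pics; ls
python3 - <<'E'
from workcell import r, eyes
import cv2
for n in("scene","top"):
    f=eyes.grab_frame(n);print(n,{k:v for k,v in f.items() if k!="img"})
    cv2.imwrite(f"pics/{n}0.png",f["img"][...,::-1])
print(r.grasp_offset,r.sense())
E
```

```text
pics
scene {'fov_y': 56.63443040235213, 'cx': 317.7262267094405, 'cy': 202.99719111942332, 'eye': array([ 0.0013224 , -0.64515765,  0.63336724]), 'orientation': array([ 1.01434656, -0.01175462, -0.64170303])}
top {'fov_y': 56.517050726143026, 'cx': 320.3670245277958, 'cy': 197.84128727105585, 'eye': array([0.356184  , 0.02244567, 1.14491306]), 'orientation': array([ 0.1498675 , -0.00180208, -1.59965931])}
0.0539 {'clock': 0.1, 'joint_positions': array([ 1.22322650e+00,  1.16464125e-01,  1.44215767e+00, -5.78197540e-06,
        1.58399178e+00, -3.77841480e-02]), 'dq': array([-0.00074384, -0.00051516,  0.00072672, -0.00049013,  0.00043976,
        0.00052937]), 'tau': array([ 2.09174882e-04, -7.33670712e+01, -6.33784533e+01, -7.99258396e-05,
        5.29200668e-03,  1.29047893e-05]), 'eef_pos': array([0.20575001, 0.64279682, 0.30324369]), 'ee_rot': array([-3.14057224e+00, -3.27880365e-05,  2.83180689e+00]), 'force': array([-0.38791855, -0.53241517, -0.59288563]), 'wrist_torque': array([-0.02949285, -0.03502735, -0.03686802]), 'gripper_force': 0.0, 'opening': 0.0855877030167584}
```

View pics/scene0.png

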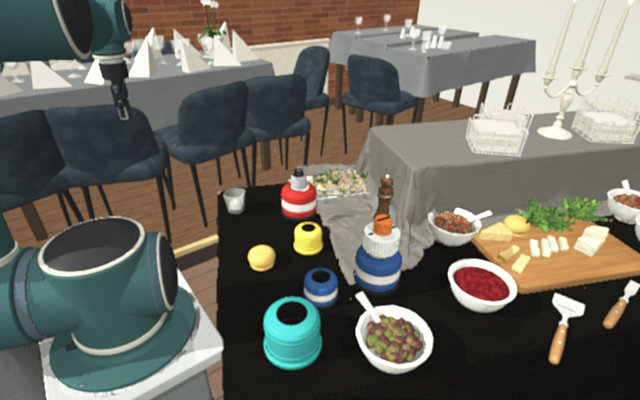

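View pics/top0.png

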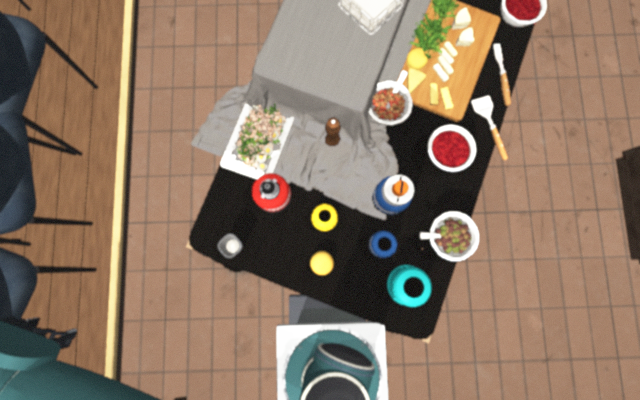

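The scene shows a large blue can wearing the cap (scene 380,255; top 397,192), a small blue can (320,287; 383,244), a turquoise one (292,330; 410,286) and a yellow one (308,238; 324,217). The large blue one fits: it is the larger non-turquoise, non-yellow can and wears the cap. The red can is at (298,197) / (270,190). I'll confirm in enlarged crops.

```bash
cat > h.py <<'E'
import numpy as np, cv2
from scipy.spatial.transform import Rotation as R
from scipy.optimize import least_squares
def ray(f,u,v):
    fl=200/np.tan(np.radians(f["fov_y"])/2)
    d=R.from_euler("xyz",f["orientation"]).apply([(u-f["cx"])/fl,-(v-f["cy"])/fl,-1])
    return np.array(f["eye"]),d
def at_z(f,u,v,z):
    e,d=ray(f,u,v); return e+d*(z-e[2])/d[2]
def proj(f,p):
    fl=200/np.tan(np.radians(f["fov_y"])/2)
    c=R.from_euler("xyz",f["orientation"]).inv().apply(np.atleast_2d(p)-f["eye"])
    return np.c_[f["cx"]-fl*c[:,0]/c[:,2], f["cy"]+fl*c[:,1]/c[:,2]]
def crop(img,u0,v0,w,h,s):
    return cv2.resize(img[v0:v0+h,u0:u0+w,::-1],None,fx=s,fy=s,interpolation=cv2.INTER_CUBIC)
E
python3 - <<'E'
from h import *
from workcell import eyes
s=eyes.grab_frame("scene");t=eyes.grab_frame("top")
import pickle;pickle.dump((s,t),open("f0.pkl","wb"))
A=crop(t["img"],365,165,60,55,6);B=crop(t["img"],240,165,60,55,6)
C=crop(s["img"],345,205,70,50,5);D=crop(s["img"],265,160,70,60,5)
o=np.zeros((600,760,3),np.uint8)
for im,x,y in((A,0,0),(B,370,0),(C[:250],0,340),(D[:255],370,340)):
    o[y:y+im.shape[0],x:x+im.shape[1]]=im[:600-y]
cv2.imwrite("pics/c1.png",o)
E
```

```text
(no output)
```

View pics/c1.png

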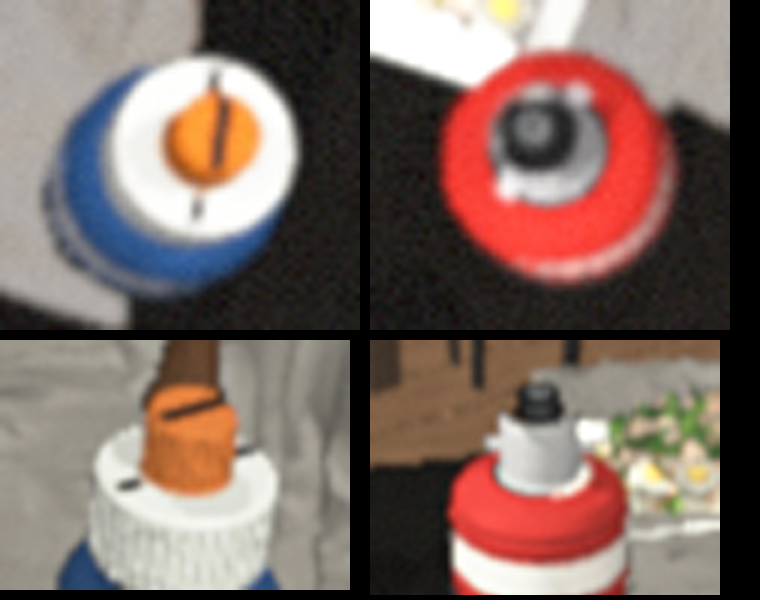

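Run:
```python
from h import *
import pickle;s,t=pickle.load(open("f0.pkl","rb"))
T=lambda X,Y,u,v,k:(u+X/k-.5+.5/k, v+Y/k-.5+.5/k)
def show(n,f,X,Y,u,v,k,z): p=at_z(f,*T(X,Y,u,v,k),z);print(n,p.round(4));return p
# cap
show("cap top ctr top",t,203,148,365,165,6,.145)
a=show("dashA",t,214,78,365,165,6,.146);b=show("dashB",t,196,210,365,165,6,.146)
print("ang",np.degrees(np.arctan2(*(a-b)[1::-1])),np.linalg.norm(a-b),(a+b)/2)
a=show("dashA s",s,247,451-340,345,205,5,.146);b=show("dashB s",s,130,485-340,345,205,5,.146)
print("ang",np.degrees(np.arctan2(*(a-b)[1::-1])),np.linalg.norm(a-b),(a+b)/2)
show("knob top t",t,218,135,365,165,6,.178)
a=show("bar",t,224,103,365,165,6,.178);b=show("bar",t,217,167,365,165,6,.178);print("ang",np.degrees(np.arctan2(*(a-b)[1::-1])))
show("knob top s",s,192,402-340,345,205,5,.178)
# red
show("plunger t",t,537-370,127,240,165,6,.146)
show("plunger s",s,540-370,389-340,265,160,5,.146)
c=show("neck s base",s,540-370,425-340,265,160,5,.131)
a=show("lugA t",t,207,95,240,165,6,.111);b=show("lugB t",t,138,188,240,165,6,.111)
print("ang",np.degrees(np.arctan2(*(a-b)[1::-1])),np.linalg.norm(a-b),(a+b)/2)
a=show("lugA s",s,493-370,441-340,265,160,5,.109);b=show("lugB s",s,573-370,487-340,265,160,5,.109)
print(np.linalg.norm(a-b),(a+b)/2)
show("mill",t,333,125,0,0,1,.15)
```

```text
cap top ctr top [ 0.5247 -0.1973  0.145 ]
dashA [ 0.5567 -0.204   0.146 ]
dashB [ 0.4962 -0.1922  0.146 ]
ang -11.069780003736161 0.06172477710340453 [ 0.52644801 -0.19808336  0.146     ]
dashA s [ 0.5541 -0.2033  0.146 ]
dashB s [ 0.4932 -0.191   0.146 ]
ang -11.43627905111569 0.06221364355257571 [ 0.52364214 -0.19713097  0.146     ]
knob top t [ 0.5247 -0.197   0.178 ]
bar [ 0.539  -0.2005  0.178 ]
bar [ 0.5105 -0.1956  0.178 ]
ang -9.635473377135233
knob top s [ 0.5255 -0.1923  0.178 ]
plunger t [0.5444 0.1597 0.146 ]
plunger s [0.5404 0.1596 0.146 ]
neck s base [0.5311 0.1463 0.131 ]
lugA t [0.5658 0.1455 0.111 ]
lugB t [0.5223 0.1783 0.111 ]
ang -37.01009204082118 0.05443940394372151 [0.54403647 0.16193349 0.111     ]
lugA s [0.5201 0.1803 0.109 ]
lugB s [0.5271 0.1077 0.109 ]
0.07295759138401142 [0.52359779 0.14403131 0.109     ]
mill [ 0.7105 -0.0248  0.15  ]
```

The crops confirm the target. The capped can is the large dark-blue one: cap centre at about (0.5245, -0.1975), index bar at -11°. The red can is at about (0.543, 0.160), with its lugs as pale spots giving a line of about -37°. I'll move over the red can first to look at the lugs with the wrist camera.

Emit:
move_arm(plan=[[-0.05, -0.047, -0.005, 0, 0, 0], [-0.05, -0.047, -0.005, 0, 0, 0], [-0.05, -0.047, -0.005, 0, 0, 0], [-0.05, -0.047, -0.005, 0, 0, 0], [-0.05, -0.047, -0.005, 0, 0, 0]])

```text
clock: 0.82
eef_pos: [0.3394, 0.4012, 0.324]
ee_rot: [3.141, 0.0, 2.832]
force: [0.8, 1.2, 0.4]
opening: 0.0853
gripper_force: 0.0
```

Emit:
move_arm(plan=[[-0.05, -0.047, -0.005, 0, 0, 0], [-0.05, -0.047, -0.005, 0, 0, 0], [-0.05, -0.047, -0.005, 0, 0, 0], [-0.05, -0.047, -0.005, 0, 0, 0], [-0.05, -0.047, -0.005, 0, 0, 0]])

```text
clock: 1.45
eef_pos: [0.4726, 0.1611, 0.3441]
ee_rot: [3.141, 0.0, 2.832]
force: [1.1, 0.9, -0.4]
opening: 0.0853
gripper_force: 0.0
```

Emit:
move_arm(plan=[[0, 0, 0, 0, 0, 0.2], [0, 0, 0, 0, 0, 0.2], [0, 0, 0, 0, 0, 0.2], [0, 0, 0, 0, 0, 0.2], [0, 0, 0, 0, 0, 0]])

```text
clock: 2.08
eef_pos: [0.4721, 0.1628, 0.3438]
ee_rot: [-3.141, -0.0, 2.204]
force: [-0.1, 0.1, -0.5]
opening: 0.0854
gripper_force: 0.0
```

Run:
```python
from h import *
from workcell import r,eyes
w=eyes.grab_frame("wrist");import pickle;pickle.dump(w,open("w1.pkl","wb"))
print({k:v for k,v in w.items() if k!="img"})
for n,p in(("neck",[.543,.16,.131]),):print(n,proj(w,p))
print(r.sense()["eef_pos"],r.sense()["ee_rot"])
cv2.imwrite("pics/w1.png",w["img"][...,::-1])
```

```text
{'fov_y': 63.746280816492614, 'cx': 318.256365502792, 'cy': 199.46730607331193, 'eye': array([0.42573207, 0.22604432, 0.41401336]), 'orientation': array([-3.09185052e-01,  1.53570315e-04,  6.33383518e-01])}
neck [[376.39676096 231.65585865]]
[0.47208096 0.16281281 0.34381013] [-3.14144169e+00 -6.43461961e-05  2.20697158e+00]
```

View pics/w1.png

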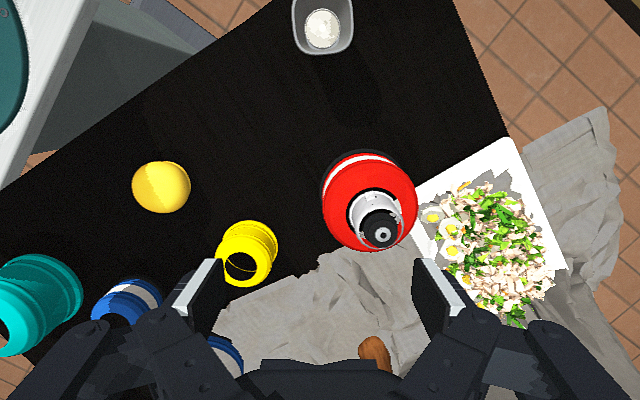

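The red can is at (370,205) in the wrist view, with the neck at about (377,222); I'll enlarge it.

Run:
```python
from h import *
import pickle;w=pickle.load(open("w1.pkl","rb"))
im=crop(w["img"],315,145,110,110,5)
# overlay of expected lug ends at -37 deg
cv2.imwrite("pics/w1c.png",im)
c=np.array([.543,.16,0])
for a in(-30,-37,-44):
    v=np.array([np.cos(np.radians(a)),np.sin(np.radians(a)),0])
    print(a,[((proj(w,c+s*.0275*v+[0,0,.111])[0]-[315,145]+.5)*5-.5).round() for s in(1,-1)])
print(((proj(w,c+[0,0,.146])[0]-[315,145]+.5)*5-.5).round())
```

```text
-30 [array([339., 509.]), array([243., 278.])]
-37 [array([324., 514.]), array([259., 272.])]
-44 [array([308., 517.]), array([276., 268.])]
[323. 468.]
```

View pics/w1c.png

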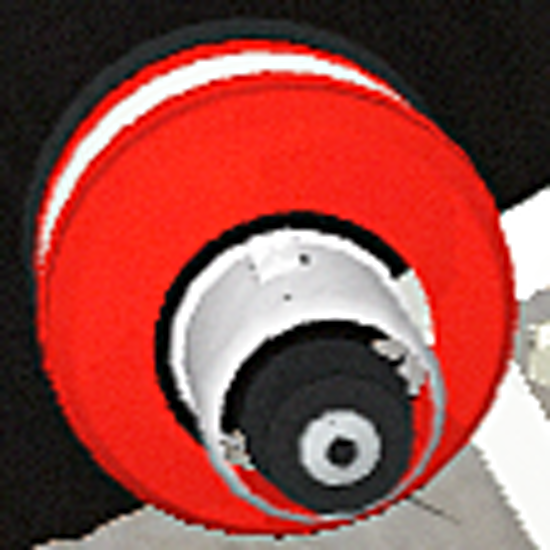

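Run:
```python
from h import *
import pickle;w=pickle.load(open("w1.pkl","rb"));s,t=pickle.load(open("f0.pkl","rb"))
q=lambda X,Y:(315+X/5-.4,145+Y/5-.4)
c=at_z(w,*q(341,449),.146);print("ctr",c)
for n,X,Y in(("lug",277,257),("patch",415,305)):
  for z in(.091,.106,.111):
    p=at_z(w,*q(X,Y),z)-c;print(n,z,p[:2].round(4),np.hypot(*p[:2]).round(4),np.degrees(np.arctan2(p[1],p[0])).round(1))
# patch candidates in scene and top, relative to plunger centres there
cs=at_z(s,265+170/5-.4,160+49/5-.4,.146)
for n,X,Y in(("lugL",123,101),("patchR",203,147)):
  for z in(.091,.109):
    p=at_z(s,265+X/5-.4,160+Y/5-.4,z)-cs;print("scene",n,z,np.hypot(*p[:2]).round(4),np.degrees(np.arctan2(p[1],p[0])).round(1))
ct=at_z(t,240+167/6-.4,165+127/6-.4,.146)
for n,X,Y in(("A",207,95),("B",138,188),("C",170,90)):
  for z in(.091,.11):
    p=at_z(t,240+X/6-.4,165+Y/6-.4,z)-ct;print("top",n,z,np.hypot(*p[:2]).round(4),np.degrees(np.arctan2(p[1],p[0])).round(1))
```

```text
ctr [0.54317657 0.16484909 0.146     ]
lug 0.091 [-0.0149  0.0133] 0.0199 138.3
lug 0.106 [-0.0196  0.0155] 0.025 141.7
lug 0.111 [-0.0212  0.0162] 0.0267 142.6
patch 0.091 [0.0155 0.0223] 0.0271 55.3
patch 0.106 [0.0093 0.0241] 0.0258 68.9
patch 0.111 [0.0072 0.0247] 0.0258 73.7
scene lugL 0.091 0.0491 92.9
scene lugL 0.109 0.029 134.4
scene patchR 0.091 0.0265 -79.8
scene patchR 0.109 0.0536 -104.4
top A 0.091 0.028 -24.8
top A 0.11 0.0258 -33.0
top B 0.091 0.0287 131.1
top B 0.11 0.0288 139.4
top C 0.091 0.029 11.9
top C 0.11 0.0247 7.9
```

Emit:
move_arm(plan=[[-0.05, -0.0269, 0.0084, 0, 0, 0], [-0.05, -0.0269, 0.0084, 0, 0, 0], [-0.05, -0.0269, 0.0084, 0, 0, 0], [-0.05, -0.0269, 0.0084, 0, 0, 0], [-0.05, -0.0269, 0.0084, 0, 0, 0]])

```text
clock: 2.75
eef_pos: [0.5036, -0.0636, 0.3102]
ee_rot: [3.141, 0.0, 2.208]
force: [-0.2, 0.2, -0.2]
opening: 0.0856
gripper_force: 0.0
```

Emit:
move_arm(plan=[[-0.05, -0.0269, 0.0084, 0, 0, 0], [-0.05, -0.0269, 0.0084, 0, 0, 0], [-0.05, -0.0269, 0.0084, 0, 0, 0], [0, 0, 0, 0, 0, 0.21], [0, 0, 0, 0, 0, 0.21]])

```text
clock: 3.38
eef_pos: [0.5224, -0.1977, 0.2898]
ee_rot: [-3.141, -0.0, 1.871]
force: [-0.4, 0.4, -0.3]
opening: 0.0856
gripper_force: 0.0
```

Emit:
move_arm(plan=[[0, 0, 0, 0, 0, 0.21], [0, 0, 0, 0, 0, 0.21], [0, 0, 0, 0, 0, 0.21], [0, 0, 0, 0, 0, 0], [0, 0, 0, 0, 0, 0]])

```text
clock: 4.0
eef_pos: [0.5225, -0.197, 0.2901]
ee_rot: [-3.142, 0.0, 1.384]
force: [0.7, 0.1, 0.8]
opening: 0.0853
gripper_force: 0.0
```

Run:
```python
from h import *
from workcell import r,eyes
w=eyes.grab_frame("wrist");import pickle;pickle.dump(w,open("w2.pkl","wb"))
st=r.sense();print(st["eef_pos"],np.degrees(st["ee_rot"]),st["force"])
c=np.array([.5245,-.1975,0]);x=np.radians(-11);v=np.array([np.cos(x),np.sin(x),0])
u=proj(w,c+[0,0,.178])[0];print(u)
print(proj(w,[c+v*.031+[0,0,.146],c-v*.031+[0,0,.146]]))
u0,v0=max(0,int(u[0])-80),min(290,max(0,int(u[1])-60));print(u0,v0)
cv2.imwrite("pics/w2c.png",crop(w["img"],u0,v0,160,110,5))
```

```text
[ 0.52250159 -0.19700458  0.29014301] [-1.79998676e+02 -2.25501726e-04  7.92532079e+01] [-0.15246726 -0.14968957 -0.23423986]
[322.25623787 230.72098578]
[[365.40783038 213.02113043]
 [277.93147866 212.61304822]]
242 170
```

View pics/w2c.png

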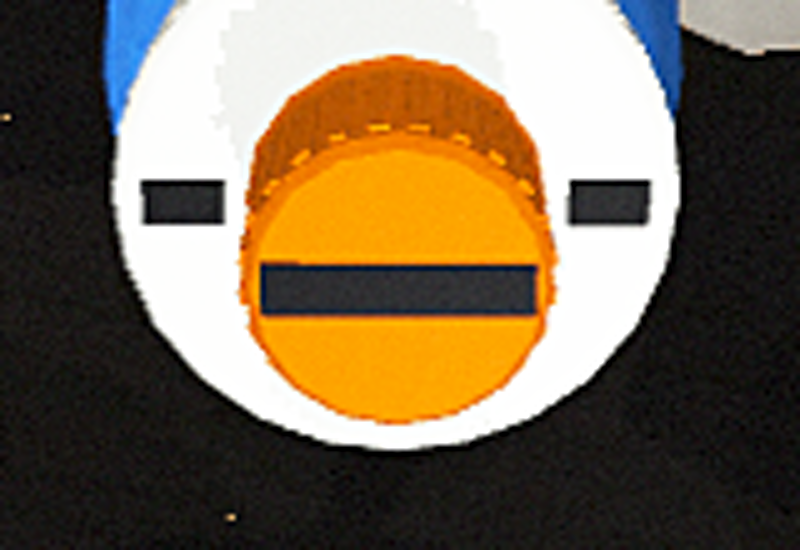

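The wrist crop shows the knob top centred at (399,290) and the dashes at (183,203) and (610,202) in crop pixels. The bar runs along the image's horizontal, so the tool is square to it.

Run:
```python
from h import *
import pickle;w=pickle.load(open("w2.pkl","rb"))
q=lambda X,Y:(242+X/5-.4,170+Y/5-.4)
k=at_z(w,*q(399,290),.178);a=at_z(w,*q(610,202),.146);b=at_z(w,*q(183,203),.146)
print(k,(a+b)/2,np.degrees(np.arctan2(*(a-b)[1::-1])),np.linalg.norm(a-b))
y=np.radians(79.25);tx=np.array([np.cos(y),np.sin(y)]);ty=np.array([np.sin(y),-np.cos(y)])
d=(k+(a+b)/2)[:2]/2-[.5225,-.197];print(d@tx/.8,d@ty/.8,(.2901-.221)/.8)
```

```text
[ 0.52436153 -0.195368    0.178     ] [ 0.52432885 -0.19538842  0.146     ] -10.5728809138246 0.06036118556423151
0.0024218743465343594 0.0018878788032641609 0.08637500000000002
```

Emit:
move_arm(plan=[[0.0012, 0.0023, 0.022, 0, 0, 0], [0, 0, 0.022, 0, 0, 0], [0, 0, 0.022, 0, 0, 0], [0, 0, 0.0204, 0, 0, 0], [0, 0, 0, 0, 0, 0]])

```text
clock: 4.68
eef_pos: [0.5241, -0.1963, 0.2193]
ee_rot: [-3.139, -0.0, 1.379]
force: [-0.7, 0.8, -0.1]
opening: 0.0853
gripper_force: 0.0
```

Emit:
move_arm(plan=[[0, 0, 0, 0, 0, 0], [0, 0, 0, 0, 0, 0], [0, 0, 0, 0, 0, 0], [0, 0, 0, 0, 0, 0], [0, 0, 0, 0, 0, 0]], claw=0, force=70)

```text
clock: 5.3
eef_pos: [0.5245, -0.1965, 0.222]
ee_rot: [3.141, 0.0, 1.379]
force: [-3.0, 1.0, 7.2]
opening: 0.0383
gripper_force: 69.3
```

Emit:
move_arm(plan=[[0, 0, 0, 0, 0, 0], [0, 0, 0, 0, 0, 0]])

```text
clock: 5.55
eef_pos: [0.5246, -0.1965, 0.222]
ee_rot: [3.141, 0.0, 1.379]
force: [-2.8, 0.7, 6.3]
opening: 0.038
gripper_force: 69.3
```

Emit:
move_arm(plan=[[0, 0, 0.005, 0, 0, 0], [0, 0, 0.005, 0, 0, 0], [0, 0, 0.004, 0, 0, 0], [0, 0, 0, 0, 0, 0]], force=90)

```text
clock: 6.05
eef_pos: [0.5247, -0.1966, 0.2131]
ee_rot: [3.139, 0.001, 1.379]
force: [-13.1, 5.0, 26.3]
opening: 0.038
gripper_force: 92.0
```

Emit:
move_arm(plan=[[0, -0.002, -0.001, 0, 0, 0], [0, 0, 0, 0, 0, -0.1], [0, 0, 0, 0, 0, -0.15], [0, 0, 0, 0, 0, -0.15], [0, 0, 0, 0, 0, 0]])

```text
clock: 6.68
eef_pos: [0.5239, -0.1965, 0.2132]
ee_rot: [3.137, 0.002, 1.695]
force: [1.4, 0.3, 16.7]
opening: 0.0377
gripper_force: 91.1
```

Emit:
move_arm(plan=[[0, 0, 0, 0, 0, -0.13], [0, 0, 0, 0, 0, -0.13], [0, 0, 0, 0, 0, -0.13], [0, 0, 0, 0, 0, -0.13], [0, 0, 0, 0, 0, 0]])

```text
clock: 7.3
eef_pos: [0.5239, -0.1965, 0.2133]
ee_rot: [3.139, 0.004, 2.103]
force: [1.9, -0.5, 15.6]
opening: 0.0382
gripper_force: 90.9
```

```bash
python3 -c "
from workcell import r
s=r.sense();print(s['wrist_torque'],s['force'],s['tau'][5])"
```

```text
[ 0.01144811 -0.29456901 -0.01920011] [ 1.94655088 -0.5209223  15.57467846] -1.191139854490757
```

Emit:
move_arm(plan=[[0, 0, 0, 0, 0, -0.1], [0, 0, 0, 0, 0, -0.1], [0, 0, 0, 0, 0, 0]])

```text
clock: 7.68
eef_pos: [0.5239, -0.1965, 0.2132]
ee_rot: [3.139, 0.004, 2.26]
force: [1.5, 0.2, 14.7]
opening: 0.0382
gripper_force: 90.9
```

```bash
python3 -c "
from workcell import r
s=r.sense();print(s['wrist_torque'],s['force'],s['tau'][5],s['ee_rot'])"
```

```text
[-0.04484408 -0.33018433  0.02803656] [ 1.45966111  0.18375983 14.65551938] -0.9093065746128559 [3.13926642 0.00420705 2.2597564 ]
```

Emit:
move_arm(plan=[[0, 0, 0.0008, 0, 0, -0.1], [0, 0, 0, 0, 0, -0.1], [0, 0, 0, 0, 0, 0]])

```text
clock: 8.05
eef_pos: [0.5241, -0.1965, 0.2132]
ee_rot: [3.14, 0.005, 2.417]
force: [1.5, 0.9, 19.9]
opening: 0.0379
gripper_force: 91.3
```

```bash
python3 -c "
from workcell import r
s=r.sense();print(s['wrist_torque'],s['force'],s['tau'][5],s['ee_rot'])"
```

```text
[ 0.10972123 -0.2119323   0.04569622] [ 1.47791721  0.92152453 19.85022768] -0.8953091315925121 [3.13961604 0.00518829 2.416828  ]
```

Emit:
move_arm(plan=[[0, 0, 0, 0, 0, -0.1], [0, 0, 0, 0, 0, -0.1], [0, 0, 0, 0, 0, 0]])

```text
clock: 8.43
eef_pos: [0.5246, -0.1965, 0.2133]
ee_rot: [3.139, 0.007, 2.574]
force: [8.1, 1.1, 17.3]
opening: 0.0375
gripper_force: 91.0
```

```bash
python3 -c "
from workcell import r
s=r.sense();print(s['wrist_torque'],s['force'],s['tau'][5],s['ee_rot'])"
```

```text
[ 0.18938982 -1.35163179 -0.25119069] [ 8.14265146  1.13997766 17.25205507] -1.1322547495365143 [3.13947867 0.0068613  2.57372741]
```

Emit:
move_arm(plan=[[0, 0, 0, 0, 0, -0.07], [0, 0, 0, 0, 0, 0]])

```text
clock: 8.68
eef_pos: [0.5246, -0.1965, 0.2133]
ee_rot: [3.139, 0.007, 2.627]
force: [6.8, 1.8, 16.9]
opening: 0.0379
gripper_force: 91.0
```

```bash
python3 -c "
from workcell import r
s=r.sense();print(s['wrist_torque'],s['force'],s['tau'][5],s['ee_rot'])"
```

```text
[ 0.34800222 -1.47188327 -1.964598  ] [ 6.79721265  1.78140738 16.91736521] -2.581871375441551 [3.13942998 0.00691932 2.62650498]
```

Emit:
move_arm(plan=[[0, 0, 0, 0, 0, -0.07], [0, 0, 0, 0, 0, 0]])

```text
clock: 8.93
eef_pos: [0.5241, -0.1962, 0.2134]
ee_rot: [3.14, 0.005, 2.683]
force: [0.3, 4.4, 22.2]
opening: 0.0379
gripper_force: 93.0
```

```bash
python3 -c "
from workcell import r
s=r.sense();print(s['wrist_torque'],s['force'],s['tau'][5],s['ee_rot'])"
```

```text
[ 0.98216798  0.06917276 -0.51491251] [ 0.32511552  4.37921722 22.15176227] -1.1655768379569054 [3.14014971 0.00516064 2.68298621]
```

Emit:
move_arm(plan=[[0, 0, 0, 0, 0, 0.1], [0, 0, 0, 0, 0, 0]])

```text
clock: 9.18
eef_pos: [0.5239, -0.1964, 0.2134]
ee_rot: [3.141, 0.005, 2.603]
force: [-2.1, 2.4, 22.8]
opening: 0.0381
gripper_force: 93.1
```

Run:
```python
from workcell import r,eyes
from h import *
s=r.sense();print(s['wrist_torque'],s['force'],s['ee_rot'],s['eef_pos'])
w=eyes.grab_frame("wrist");import pickle;pickle.dump(w,open("w3.pkl","wb"))
c=[s['eef_pos'][0],s['eef_pos'][1],.169]
u=proj(w,c)[0];u0=int(u[0])-80;v0=min(290,max(0,int(u[1])-50));print(u,u0,v0)
cv2.imwrite("pics/w3c.png",crop(w["img"],u0,v0,160,110,5))
```

```text
[0.49617578 0.41523792 0.01809692] [-2.08861774  2.41275674 22.84108299] [3.14055913 0.00508002 2.60291582] [ 0.52394129 -0.19641864  0.21343044]
[317.34905611 295.11824708] 237 245
```

View pics/w3c.png

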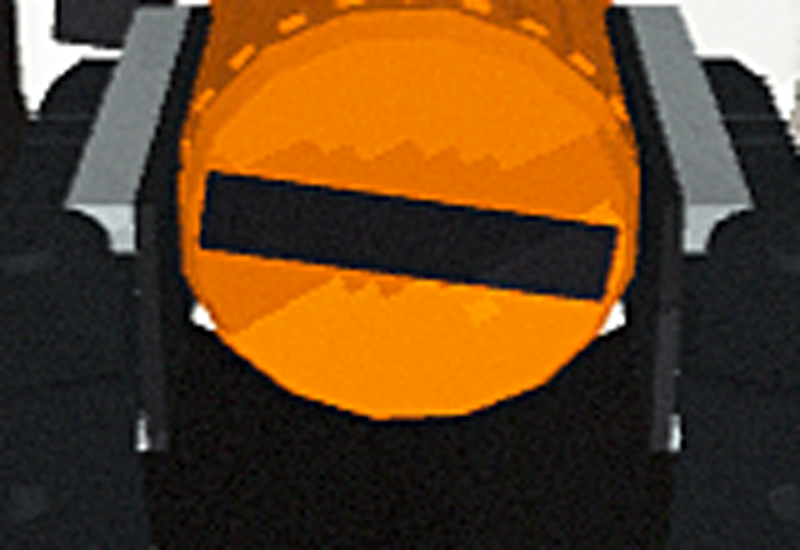

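The index bar lies from (205,210) to (608,265) in the crop, so the cap lags the gripper by about 8°: it slipped against the stop.

Run:
```python
from h import *
import pickle;w=pickle.load(open("w3.pkl","rb"))
q=lambda X,Y:(237+X/5-.4,245+Y/5-.4)
f=lambda p,z:at_z(w,*q(*p),z)
for p in(((611,230),(211,173)),((604,300),(202,247)),((608,265),(206,210))):
    a,b=f(p[0],.169),f(p[1],.169);print(np.degrees(np.arctan2(*(a-b)[1::-1])),np.linalg.norm(a-b))
print(np.degrees(2.603)-90)
```

```text
49.80052865063331 0.03313170514201031
50.3449333181897 0.0337762854786422
50.09324379465776 0.03353246769135439
59.1409140725533
```

Emit:
move_arm(plan=[[0, 0, -0.01, 0, 0, 0], [0, 0, -0.01, 0, 0, 0], [0, 0, -0.006, 0, 0, 0], [0, 0, 0, 0, 0, 0]])

```text
clock: 9.72
eef_pos: [0.5229, -0.1961, 0.2307]
ee_rot: [3.141, 0.0, 2.604]
force: [1.1, 0.5, -1.6]
opening: 0.0374
gripper_force: 90.8
```

Emit:
move_arm(plan=[[0, 0, -0.03, 0, 0, 0], [0, 0, -0.04, 0, 0, 0], [0, 0, -0.03, 0, 0, 0], [0, 0, 0, 0, 0, 0]])

```text
clock: 10.22
eef_pos: [0.5231, -0.1963, 0.3117]
ee_rot: [3.141, 0.002, 2.604]
force: [1.3, 0.1, -2.5]
opening: 0.0376
gripper_force: 97.1
```

Run:
```python
from h import *
from workcell import r
import pickle;w=pickle.load(open("w3.pkl","rb"))
k=at_z(w,237+406/5-.4,245+237/5-.4,.169);print("bar mid",k)
s=r.sense();e=s["eef_pos"];y=s["ee_rot"][2];print(e,s["force"],s["ee_rot"])
d=np.array([.5425,.161])-e[:2]
tx=np.array([np.cos(y),np.sin(y)]);ty=np.array([np.sin(y),-np.cos(y)])
print(d@tx/.8,d@ty/.8, np.degrees(y)-120)
```

```text
bar mid [ 0.5227543  -0.19549122  0.169     ]
[ 0.52310283 -0.19628165  0.3116938 ] [ 1.32515021  0.09123592 -2.46745144] [3.14147496e+00 1.65462706e-03 2.60396434e+00]
0.2078791572771513 0.39601458753887375 29.19616646251268
```

Emit:
move_arm(plan=[[0.02, 0.038, 0, 0, 0, 0], [0.028, 0.054, 0, 0, 0, 0], [0.028, 0.054, 0, 0, 0, 0], [0.028, 0.054, 0, 0, 0, 0], [0.028, 0.054, 0, 0, 0, 0]])

```text
clock: 10.85
eef_pos: [0.5358, 0.034, 0.3087]
ee_rot: [-3.14, -0.002, 2.604]
force: [0.7, -0.4, -2.8]
opening: 0.0379
gripper_force: 97.1
```

Emit:
move_arm(plan=[[0.028, 0.054, 0, 0, 0, 0], [0.028, 0.054, 0, 0, 0, 0], [0.0199, 0.034, 0, 0, 0, 0], [0, 0, 0, 0, 0, 0.163], [0, 0, 0, 0, 0, 0.162]])

```text
clock: 11.48
eef_pos: [0.5419, 0.1616, 0.3084]
ee_rot: [-3.139, -0.001, 2.346]
force: [-0.1, 1.0, -2.1]
opening: 0.0378
gripper_force: 97.1
```

Emit:
move_arm(plan=[[0, 0, 0, 0, 0, 0.162], [0, 0, 0, 0, 0, 0.162], [0, 0, 0, 0, 0, 0], [0, 0, 0, 0, 0, 0]])

```text
clock: 11.98
eef_pos: [0.5422, 0.1611, 0.3098]
ee_rot: [-3.14, -0.0, 2.097]
force: [0.3, 0.0, -3.0]
opening: 0.0379
gripper_force: 97.1
```

Run:
```python
from h import *
from workcell import r,eyes
s=r.sense();print(s["eef_pos"],np.degrees(s["ee_rot"]),s["force"],s["wrist_torque"])
a=eyes.grab_frame("scene");t=eyes.grab_frame("top")
import pickle;pickle.dump((a,t),open("f1.pkl","wb"))
e=s["eef_pos"]
print(proj(a,[[e[0],e[1],e[2]-.12],[.5425,.161,.131]]))
o=np.hstack([crop(a["img"],250,120,90,100,4),crop(t["img"],225,130,100,100,4)])
cv2.imwrite("pics/red1.png",o)
```

```text
[0.54215569 0.16107398 0.30980228] [-1.79933590e+02 -1.70035101e-02  1.20158581e+02] [ 0.2527951   0.00822931 -3.00905742] [-0.0634746   0.00440193  0.00354931]
[[298.57899069 155.25955996]
 [299.00098149 173.62783103]]
```

View pics/red1.png

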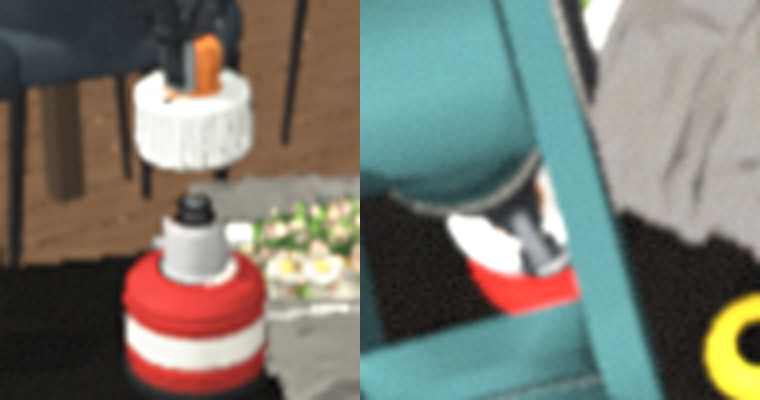

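The scene shows the cap (crop 193,120) centred over the red neck (197,245) to within about a millimetre. I'll lower it and feel for contact.

Emit:
move_arm(plan=[[0, 0, 0.025, 0, 0, 0], [0, 0, 0.025, 0, 0, 0], [0, 0, 0.018, 0, 0, 0], [0, 0, 0, 0, 0, 0]])

```text
clock: 12.58
eef_pos: [0.5419, 0.161, 0.2546]
ee_rot: [-3.139, -0.001, 2.094]
force: [-0.0, 0.6, -2.2]
opening: 0.0378
gripper_force: 97.2
```

Emit:
move_arm(plan=[[0, 0, 0.006, 0, 0, 0], [0, 0, 0.006, 0, 0, 0], [0, 0, 0, 0, 0, 0]])

```text
clock: 12.95
eef_pos: [0.5425, 0.1615, 0.2471]
ee_rot: [3.14, -0.0, 2.094]
force: [2.1, 3.3, -2.3]
opening: 0.0378
gripper_force: 98.0
```

Emit:
move_arm(plan=[[0.0008, 0.0016, 0.006, 0, 0, 0], [0, 0, 0.006, 0, 0, 0], [0, 0, 0, 0, 0, 0]])

```text
clock: 13.32
eef_pos: [0.543, 0.1625, 0.2364]
ee_rot: [-3.141, -0.001, 2.094]
force: [2.4, 4.1, -4.9]
opening: 0.0377
gripper_force: 97.4
```

Emit:
move_arm(plan=[[0, 0, 0.004, 0, 0, 0], [0, 0, 0.004, 0, 0, 0], [0, 0, 0, 0, 0, 0]])

```text
clock: 13.7
eef_pos: [0.543, 0.1624, 0.2304]
ee_rot: [-3.141, -0.0, 2.094]
force: [2.4, 3.3, -4.4]
opening: 0.0376
gripper_force: 97.4
```

Emit:
move_arm(plan=[[0.0005, 0.001, 0.004, 0, 0, 0], [0, 0, 0.004, 0, 0, 0], [0, 0, 0, 0, 0, 0]])

```text
clock: 14.08
eef_pos: [0.5436, 0.1629, 0.2246]
ee_rot: [-3.142, 0.0, 2.094]
force: [-2.8, -2.6, 4.8]
opening: 0.0381
gripper_force: 97.8
```

Emit:
move_arm(plan=[[0, 0, 0.003, 0, 0, 0], [0, 0, 0.003, 0, 0, 0], [0, 0, 0, 0, 0, 0]])

```text
clock: 14.45
eef_pos: [0.5436, 0.163, 0.2202]
ee_rot: [3.141, 0.0, 2.094]
force: [-3.4, -1.8, 8.2]
opening: 0.0376
gripper_force: 98.2
```

The cap has passed the lugs and is riding on the spring, so I'll press on.

Emit:
move_arm(plan=[[0, 0, 0.004, 0, 0, 0], [0, 0, 0.004, 0, 0, 0], [0, 0, 0, 0, 0, 0]])

```text
clock: 14.82
eef_pos: [0.5437, 0.163, 0.2144]
ee_rot: [3.141, 0.001, 2.094]
force: [-5.5, -4.0, 14.5]
opening: 0.0376
gripper_force: 98.9
```

Emit:
move_arm(plan=[[0, 0, 0.002, 0, 0, 0], [0, 0, 0.001, 0, 0, 0], [0, 0, 0, 0, 0, 0]])

```text
clock: 15.2
eef_pos: [0.5438, 0.1629, 0.2134]
ee_rot: [3.14, 0.001, 2.094]
force: [-9.1, -6.0, 24.8]
opening: 0.0373
gripper_force: 100.3
```

Emit:
move_arm(plan=[[0, -0.0018, -0.001, 0, 0, 0], [0, 0, 0, 0, 0, 0.1], [0, 0, 0, 0, 0, 0.12], [0, 0, 0, 0, 0, 0.12], [0, 0, 0, 0, 0, 0]])

```text
clock: 15.82
eef_pos: [0.543, 0.1627, 0.2136]
ee_rot: [3.138, -0.0, 1.826]
force: [0.1, 0.6, 14.7]
opening: 0.0376
gripper_force: 99.5
```

```bash
python3 -c "
from workcell import r
s=r.sense();print(s['wrist_torque'],s['force'],s['tau'][5],s['ee_rot'])"
```

```text
[ 0.21856182  0.24660871 -0.03754304] [ 0.06238811  0.63783345 14.68064219] 1.101512722671032 [ 3.13815261e+00 -2.58739210e-04  1.82583875e+00]
```

Emit:
move_arm(plan=[[0, 0, 0.001, 0, 0, 0.12], [0, 0, 0, 0, 0, 0.12], [0, 0, 0, 0, 0, 0.12], [0, 0, 0, 0, 0, 0.12], [0, 0, 0, 0, 0, 0]])

```text
clock: 16.45
eef_pos: [0.543, 0.1627, 0.2135]
ee_rot: [3.138, -0.002, 1.449]
force: [-4.4, 0.3, 20.9]
opening: 0.0375
gripper_force: 100.1
```

```bash
python3 -c "
from workcell import r
s=r.sense();print(s['wrist_torque'],s['force'],s['tau'][5],s['ee_rot'])"
```

```text
[0.19025922 0.82132769 0.03813825] [-4.38879364  0.33670639 20.89816286] 1.0822399333119392 [ 3.13825696e+00 -1.75754937e-03  1.44889186e+00]
```

Emit:
move_arm(plan=[[0, 0, 0, 0, 0, 0.12], [0, 0, 0, 0, 0, 0.12], [0, 0, 0, 0, 0, 0.12], [0, 0, 0, 0, 0, 0.11], [0, 0, 0, 0, 0, 0]])

```text
clock: 17.08
eef_pos: [0.5429, 0.1628, 0.2134]
ee_rot: [3.139, -0.003, 1.08]
force: [-4.2, 1.2, 21.4]
opening: 0.0378
gripper_force: 100.0
```

Run:
```python
from workcell import r,eyes
from h import *
s=r.sense();print(s['wrist_torque'],s['force'],s['ee_rot'],s['eef_pos'])
w=eyes.grab_frame("wrist");import pickle;pickle.dump(w,open("w4.pkl","wb"))
cv2.imwrite("pics/w4c.png",crop(w["img"],237,245,160,110,5))
```

```text
[0.33876147 0.76021751 0.02780887] [-4.16160252  1.18868585 21.36021494] [ 3.13929669e+00 -2.97632468e-03  1.07994414e+00] [0.54291847 0.16282359 0.21339653]
```

View pics/w4c.png

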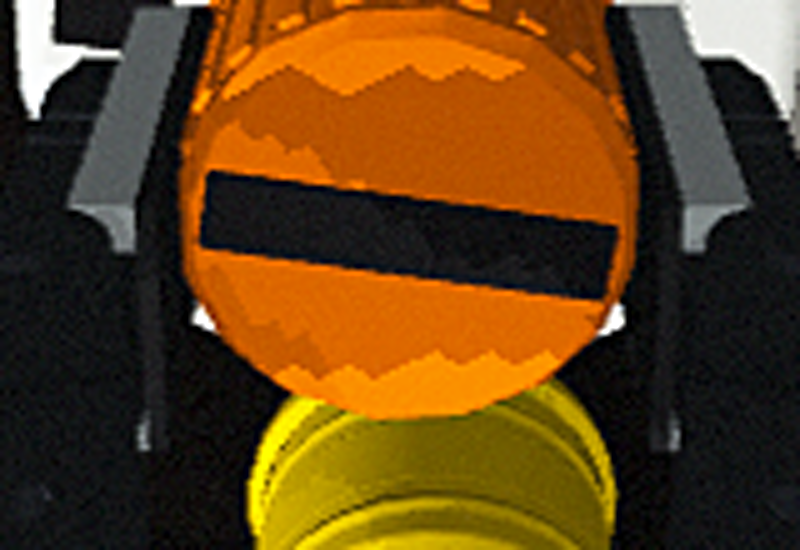

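The bar has not moved relative to the fingers, so the cap turned the full 58°. I'll let it rise and then pull gently to test the lock.

Emit:
move_arm(plan=[[0, 0, -0.006, 0, 0, 0], [0, 0, -0.006, 0, 0, 0], [0, 0, -0.005, 0, 0, 0], [0, 0, 0, 0, 0, 0]])

```text
clock: 17.62
eef_pos: [0.5425, 0.1623, 0.2225]
ee_rot: [-3.142, 0.0, 1.081]
force: [12.4, 3.0, -16.2]
opening: 0.0377
gripper_force: 96.5
```

Emit:
move_arm(plan=[[0, 0, -0.004, 0, 0, 0], [0, 0, 0, 0, 0, 0]])

```text
clock: 17.88
eef_pos: [0.5421, 0.1616, 0.2228]
ee_rot: [-3.14, 0.004, 1.08]
force: [16.8, -0.8, -40.0]
opening: 0.0376
gripper_force: 97.7
```

It is locked: it holds against a 40 N pull at its locked height. Relax, release, withdraw.

Emit:
move_arm(plan=[[0, 0, 0.003, 0, 0, 0], [0, 0, 0.003, 0, 0, 0], [0, 0, 0, 0, 0, 0]])

```text
clock: 18.25
eef_pos: [0.5423, 0.162, 0.2225]
ee_rot: [3.141, 0.001, 1.081]
force: [2.8, -4.7, -3.8]
opening: 0.0374
gripper_force: 102.1
```

Emit:
move_arm(plan=[[0, 0, 0, 0, 0, 0], [0, 0, 0, 0, 0, 0], [0, 0, 0, 0, 0, 0], [0, 0, 0, 0, 0, 0], [0, 0, 0, 0, 0, 0]], claw=1)

```text
clock: 18.88
eef_pos: [0.5423, 0.1624, 0.2228]
ee_rot: [3.142, -0.0, 1.081]
force: [0.3, -0.6, 0.7]
opening: 0.0852
gripper_force: 0.0
```

Emit:
move_arm(plan=[[0, 0, -0.015, 0, 0, 0], [0, 0, -0.04, 0, 0, 0], [0, 0, -0.05, 0, 0, 0], [0, 0, -0.05, 0, 0, 0], [0, 0, -0.03, 0, 0, 0]])

```text
clock: 19.5
eef_pos: [0.5422, 0.1623, 0.3741]
ee_rot: [3.14, -0.002, 1.081]
force: [0.3, 0.6, -0.7]
opening: 0.0855
gripper_force: 0.0
```

Emit:
move_arm(plan=[[0.0, 0.04, 0, 0, 0, 0], [0.0, 0.05, 0, 0, 0, 0], [0.0, 0.04, 0, 0, 0, 0], [0, 0, 0, 0, 0, 0], [0, 0, 0, 0, 0, 0]])

```text
clock: 20.12
eef_pos: [0.6338, 0.1136, 0.3713]
ee_rot: [3.142, -0.0, 1.081]
force: [0.5, -0.2, -0.8]
opening: 0.0851
gripper_force: 0.0
```

Run:
```python
from workcell import r,eyes
from h import *
s=r.sense();print(s['clock'],s['force'],s['eef_pos'],s['opening'])
a=eyes.grab_frame("scene")
cv2.imwrite("pics/end.png",crop(a["img"],210,120,200,150,4))
```

```text
20.125 [ 0.51644142 -0.22467532 -0.8322629 ] [0.63380004 0.11360634 0.37131219] 0.08514967463589788
```

View pics/end.png

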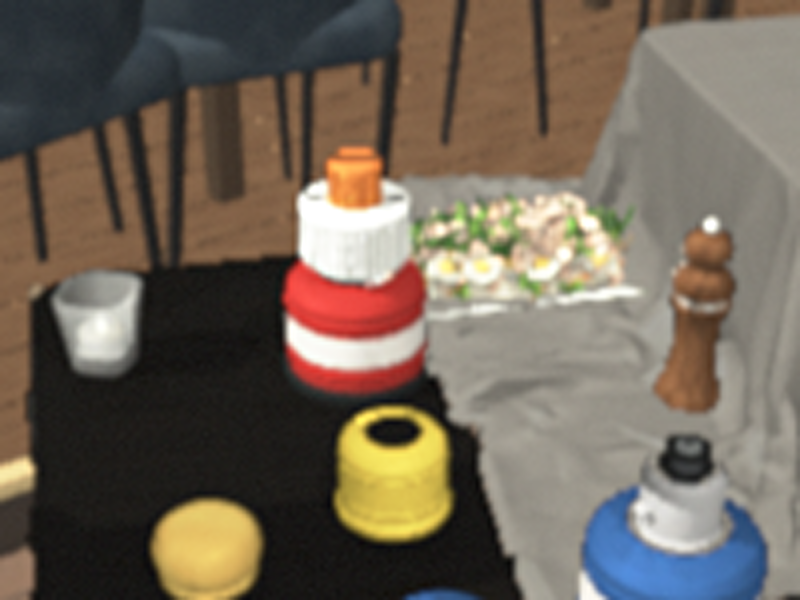

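The cap sits level on the red can (355,220), the blue can is open (685,480), and the mill and tealight stand where they were.

```bash
python3 -c "
from workcell import r
print(r.hand_in())"
```

```text
the job is handed in; nothing more can be done
None
```

The cap is off the blue can and locked on the red one: it held against a 40 N test pull. The gripper is clear, the mill and tealight were not touched, and the job was handed in at about 20 s.

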